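Clamp the stainless tube down with its U-bolt and lock the fork

TASK

The stainless tube lying in the V blocks of the bench support has to be clamped before it is used. Take the U-bolt that fits round it, the wider of the two in the white holder, and pass it down over the tube feeling for the two holes of the clamp plate until both legs go through; press it gently past the spring plungers until its bow sits fully home on the tube. Then push the black post of the fork keeper, beside the plate, along the tube away from the robot until it stops, so that the fork locks both legs; force nothing, and leave the tube in its V blocks, the narrow U-bolt in the holder and the timer and bottle beside the work where they are.

Things in the scene. Friction and masses are not known exactly. Their poses are not given: they have to be found in the camera images.
- stand: Aluminium bench support, fixed, base 190 x 112 x 6 mm, with two V blocks (at x = -65 and +65 mm) that carry the stainless tube. Origin: centre of its underside, on the worktop; x along the tube and away from the robot, y left, z up. Between the V blocks stands the clamp bridge with the clamp plate (see plate_mid) and the fork keeper under it.
- tube: Loose stainless tube, 25.4 mm outside, 192 mm long, a 50 mm ferrule at each end, 0.35 kg, lying in the V blocks. Origin at its middle on its axis, x along it; 60.7 mm above the worktop, its top at 73.4 mm. It stays there.
- plate_mid (a point): Top of the clamp plate (60 along x, 100 along y, 12 mm thick, top 44 mm above worktop) with the bridge in mid slot; axes as stand. Two 12 mm holes at y = -20, +20 mm. The bridge is screwed tight ANYWHERE FROM -12 TO +12 mm ALONG x from this point; that is not measured: see it, or slide the leg tips along the plate until they dip a few mm into the holes and catch.
- ubolt_wide_grip (a point): The U-bolt to use, steel, about 0.18 kg, standing in a slot (20 mm deep) of the fixed white holder (165 x 60 x 30 mm); which slot varies. Point in the middle of its black moulded grip (12 mm thick along x, 28 wide along y, a rim 13.5 x 32 mm on top), 14 mm below the grip's top, 18.6 mm above the bow. z up, y from leg to leg. Height 102 mm in the holder, and 102 mm when home on the tube.
- ubolt_wide_foot (a point): Middle between the two leg tips of that U-bolt, 92 mm below its grip point. Legs 10 mm thick, 40 mm apart, cone ends (6 mm at the tip, 4 mm long), a 5 mm neck 12.5 to 22 mm above the tip for the fork. Inside of the bow 63.4 mm above the tips. Home: tips 10 mm above the worktop. Spring plungers in the holes grip the legs: 5 to 20 N down takes it home, where it ends rigidly on the tube.
- ubolt_narrow_grip (a point): The other U-bolt, of the same make but with legs 30 mm apart (40 mm over them), too narrow for the tube. Point in the middle of its grip, 92 mm above its leg tips. It stays in its slot of the holder.
- keeper (a joint): Travel of the fork keeper in m: a 5 mm steel fork sliding to the stand's +x under the clamp plate. 0 to 0.0015 at the start (open), 0.015 at its stop; locked from 0.012. Friction 3 to 4 N, stays where left. It goes in only with the U-bolt fully home, else the legs stop it.
- post_mid (a point): Middle of the keeper's upright black push post with the bridge in mid slot and the keeper at 0; axes as stand. Post 14 mm thick, standing free from 36 to 64 mm above the worktop, 63 mm left (+y) of the tube axis and 25 mm before (-x) the hole line. The real post is shifted along x from this fixed point by the bridge's offset and the keeper's travel.
- timer: White desk timer 62 x 68 x 20 mm, loose, origin at the centre of its underside; a bystander.
- bottle_b: Reagent bottle with cap, 56 mm thick, 105 mm high, loose, origin at the centre of its underside; a bystander.
Mind the look-alikes: they are no part of the job. What is shaped like the part that bears ubolt_wide_grip but orange or red is not meant.

How it is judged:
By the outcome, as a careful person would: the job done as asked, in the order asked, and still so for the second after the job is handed in, with the robot touching nothing.
It also fails if it takes over 64 s, if anything falls off the work surface, if the arm or the gripper's body presses on something with over 40 N, if the wrist force passes 120 N, or if a joint passes its speed limit or range.

ROBOT

A 6-joint arm with a two-finger parallel gripper is mounted at the origin on a cart in front of the work surface, level with it; the furniture and walls round the work are solid. World frame = base frame: x ahead of the robot, y to its left, z up, the work surface at z = 0. Lengths are in m, angles in rad, forces in N, time in s.
With the tool pointing down it reaches from about 0.325 to 0.875 m from the base axis. Payload 4.4 kg.
Tool frame: the origin (TCP) lies at the very end of the fingers, on their centre line; the grasp point (between the pads) lies bot.pinch_z behind it (bot.pinch_z is the distance from the TCP to the grasp point, in m); z points along the fingers, y is the line along which they close (so a half turn about z gives the same grasp; the last joint's range is limited). The gripper opens to 85 mm and grips with 20 to 120 N. Pads are 22 mm wide; open, the fingers measure 114 mm over their backs; the gripper's body (76 mm by 85 mm) begins 54 mm behind the grasp point. The pads swing forward as they close: fully open they stand 13 mm farther back than shut.
Start: joints at [1.183, 0.207, 1.542, -0, 1.393, -0.15], TCP at [0.135, 0.559, 0.204] pointing down, gripper open.
Joint ranges: [-2.73, 2.73], [-0.86, 2.22], [0.23, 2.46], [-1.11, 4.25], [0.08, 2.63], [-2.82, 2.82]. Speed limits (rad/s): [2.79, 2.79, 3.14, 3.14, 3.14, 3.14].

INTERFACE

Orientations are given as a rotation vector (axis times angle).
In Python, from bench import bot gives the robot as it stands.
- The arm moves only by the tool arm_command, never from a script. Its arguments are lists of equal length, an entry for each row: "grip": the opening, from -1 (shut) to 1 (fully open); "delta_pos": the shift along the tool's x, y, z as a fraction of full scale, a list of three; "turn": the turn, a rotation vector about the tool's x, y, z as a fraction of full scale, a list of three. A call has 1 to 10 rows; each row is the pose to reach, as a shift and turn from the pose commanded when the call began, along the tool's axes at that moment, turning the shorter way round; what a row does not reach only later rows make up. Full scale, the value 1, is 0.15 m for a shift and 360 degrees for a turn. A row lasts 1/10 s, in which the tool goes at most 50 mm and 8.59 degrees, less where a joint would pass 70% of its speed; a pose out of reach is approached as far as the arm can. A call with a number of a shift or a turn outside -1 to 1 is refused whole. A call with a gripper value outside its range is refused whole. The fingers move at their own pace and stop on an object; "squeeze" is the grip in N (left out, the last holds). Time passes only in rows, so rows that repeat a pose let the fingers close. It gives the time, the measured TCP pose, the force, the opening and the grip force at its end, in the units of the state.
- bot.get_obs(): the state, without advancing time (a new reading comes with each control period).
- bot.grab_frame(name): name is "side" or "top"; returns a dict with "frame" (400x640x3 uint8, red, green, blue), "fx", "fy", "cx", "cy" (pixels), "view" (4x4, takes a point from world to camera coordinates). Camera axes: x right, y up, looking along -z (the intrinsics and any distortion apply to the point x, -y, -z); pixel columns grow to the right and rows downward; lengths in m; the calibration is good to about 2 mm. A picture is of the moment at which its call begins. There is no depth.
- bot.finish_job(): hands the job in; it is judged then, once.
Trained networks look in the newest picture that a camera, given by its name, has taken for a name from the list of things; names that differ only in an ending like _2 or _b are one class to them, and where a whole thing is asked for, a point or a joint stands for the part that bears it (a point fixed in the world has none). Each returns a list of dicts, best first, with "confidence" (0 to 1); they miss things now and then, are a little off and sometimes report something else, mostly with a low value. They report only what shows in the picture. A call takes as long as a camera call. They do not tell look-alikes from the thing itself.
- bot.cut_out(name, camera): "pixels" (400x640 bool, what is visible of it).
- bot.pinpoint(name, camera): "location" ([x, y, z] in m, in world coordinates, good to about 4 mm: a listed point, or the origin of a listed thing).
The state is a dict: "t": time; "qpos": joint angles; "joint_vel": joint speeds; "effort": joint torques, N m; "tool_pos": TCP position; "eef_rot": TCP orientation; "contact_force": force on the tool from outside, world axes, zero at the start; "torque": the same for the moment, N m; "gripper_width": finger opening in m; "grip_force": force on a finger pad.
Only numpy, scipy, OpenCV 4.12 (cv2) and the standard library are available. Lean on these libraries where they do the work, as an engineer would, in place of code of your own. Each camera call takes 0.05 s, during which the arm holds its last target. There are 200 camera calls.

## Working session

There is one attempt and no reset: what is moved stays moved. The work goes in short steps, Python scripts to look and compute and a tool call to move; the robot and the scene stay as the last step left them, time stands still between calls to the robot, and variables do not carry over. Pictures are saved under pics/ and viewed, at most 10 in all, crops included, and the job is handed in when it is done.

Besides the shell and the picture viewer there is one more tool, called after "Request:" by a JSON object that holds its "api" and its "payload". arm_command: Moves the arm, as the interface text tells. Its arguments: {"type":"object","properties":{"grip":{"type":"array","items":{"type":"number"}},"delta_pos":{"type":"array","items":{"type":"array","items":{"type":"number"}}},"turn":{"type":"array","items":{"type":"array","items":{"type":"number"}}},"squeeze":{"type":"number"}},"required":["grip","delta_pos","turn"]}

```bash
mkdir -p pics; ls
cat > h.py <<'E'
from bench import bot
import numpy as np, cv2
def snap(c,fn=None):
    f=bot.grab_frame(c)
    if fn: cv2.imwrite('pics/'+fn,f['frame'][:,:,::-1])
    return f
def proj(f,p):
    q=f['view']@np.r_[p,1]; x,y,z=q[0],-q[1],-q[2]
    return np.array([f['fx']*x/z+f['cx'],f['fy']*y/z+f['cy']])
def back(f,uv,h):
    V=np.linalg.inv(f['view']); d=V[:3,:3]@np.array([(uv[0]-f['cx'])/f['fx'],-(uv[1]-f['cy'])/f['fy'],-1])
    o=V[:3,3]; return o+d*(h-o[2])/d[2]
E
python3 - <<'E'
from h import *
np.set_printoptions(precision=4,suppress=True)
for c in ['side','top']:
    f=snap(c,c+'0.png'); print(c,[k for k in f],f['fx'],f['cx'],np.linalg.inv(f['view'])[:3,3])
    for n in ['stand','tube','plate_mid','ubolt_wide_grip','ubolt_wide_foot','ubolt_narrow_grip','post_mid','keeper','timer','bottle_b']:
        try:
            for r in bot.pinpoint(n,c)[:3]: print(n,round(r['confidence'],2),r['location'],proj(f,r['location']).round())
        except Exception as e: print(n,e)
o=bot.get_obs(); print(o,bot.pinch_z)
E
```

```text
pics
side ['frame', 'fx', 'fy', 'cx', 'cy', 'view'] 408.8557105757568 315.7722097572153 [0.0777 0.9901 0.5041]
stand 0.56 [0.4939, -0.2677, -0.0014] [333. 196.]
tube 0.88 [0.4964, -0.2698, 0.0594] [333. 179.]
plate_mid 0.56 [0.4928, -0.2611, 0.0442] [333. 184.]
plate_mid 0.55 [0.4128, 0.2648, 0.104] [290. 237.]
ubolt_wide_grip 0.95 [0.4058, 0.3442, 0.1044] [277. 254.]
ubolt_wide_grip 0.81 [0.506, 0.2158, 0.0948] [263. 225.]
ubolt_wide_grip 0.68 [0.4943, 0.3105, 0.0924] [247. 244.]
ubolt_wide_foot 0.92 [0.4022, 0.3473, 0.0081] [279. 296.]
ubolt_wide_foot 0.73 [0.4991, 0.3137, -0.0034] [246. 282.]
ubolt_wide_foot 0.56 [0.506, 0.2205, -0.0005] [263. 261.]
ubolt_narrow_grip 0.79 [0.4098, 0.2656, 0.1039] [291. 237.]
post_mid 0.59 [0.4752, -0.1981, 0.0495] [332. 189.]
keeper it knows: bottle, plate_mid, post_mid, stand, timer, tube, ubolt_narrow_grip, ubolt_wide_foot, ubolt_wide_grip
timer 0.52 [0.3766, -0.0415, -0.0034] [346. 228.]
bottle_b 0.94 [0.4308, 0.0257, 0.0004] [320. 233.]
top ['frame', 'fx', 'fy', 'cx', 'cy', 'view'] 395.5418290066931 310.20966996281527 [0.3005 0.0525 1.0237]
st
[... 716 characters left out ...]
 knows: bottle, plate_mid, post_mid, stand, timer, tube, ubolt_narrow_grip, ubolt_wide_foot, ubolt_wide_grip
timer 0.63 [0.3765, -0.0465, -0.0027] [347. 222.]
bottle_b 0.82 [0.4332, 0.0288, 0.0027] [319. 199.]
{'t': 1.0, 'qpos': array([ 1.1835,  0.2066,  1.5415, -0.    ,  1.3935, -0.1505]), 'joint_vel': array([ 0.0005,  0.0013, -0.0003, -0.001 ,  0.0012,  0.0004]), 'effort': array([  0.0002, -38.3073, -29.1971,  -0.0004,   0.0008,  -0.    ]), 'tool_pos': array([0.1349, 0.5589, 0.2043]), 'eef_rot': array([ 0.371 ,  3.1196, -0.    ]), 'contact_force': array([-0.7189, -0.6463, -0.2107]), 'torque': array([-0.0081,  0.0296, -0.0252]), 'grip_force': 0.0, 'gripper_width': 0.0851139037094684} 0.0187
```

Run:
```python
from h import *
a=cv2.imread('pics/side0.png');b=cv2.imread('pics/top0.png')
r=lambda i,x,y,w,h:cv2.resize(i[y:y+h,x:x+w],(400,300),interpolation=cv2.INTER_CUBIC)
cv2.imwrite('pics/m.png',np.vstack([np.hstack([r(a,220,210,120,90),r(a,270,135,120,90)]),np.hstack([r(b,160,130,120,90),r(b,380,130,120,90)])]))
```

```text
(no output)
```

View pics/m.png

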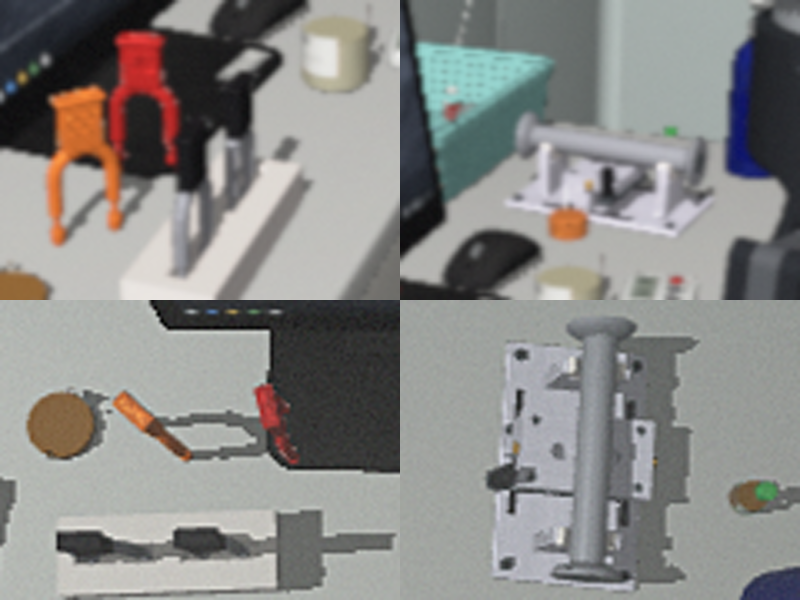

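View pics/top0.png

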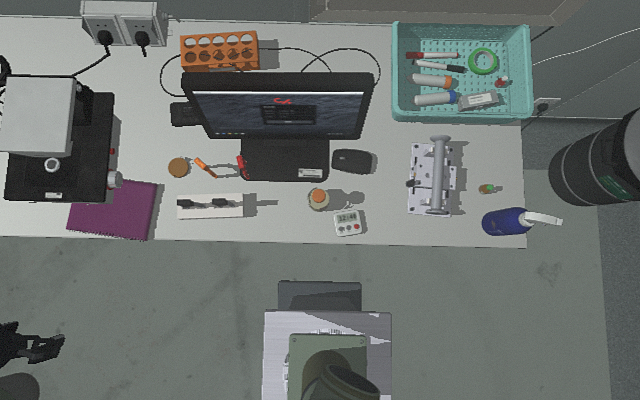

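Top view: black grips at (184,203) and (219,202) in the white holder. The orange (200,165) and red (240,162) U-shapes are look-alikes. Timer (347,222), bottle (319,199), and the stand with its tube at (436,176). The networks call (184,202) wide and (219,202) narrow, so I'll check that in a close crop and measure the yaws.

Run:
```python
from h import *
np.set_printoptions(precision=4,suppress=True)
fs=snap('side'); ft=snap('top')
def best(n,c): return bot.cut_out(n,c)[0]
for n,z in [('tube',.0607),('stand',.003)]:
    m=best(n,'top')['pixels']; v,u=np.nonzero(m)
    (c,s,a)=cv2.minAreaRect(np.c_[u,v].astype(np.float32)); print(n,m.sum(),c,s,a)
    if n=='tube':
        # mid line by rows -> axis at z (silhouette), fit
        L=[]
        for r in range(v.min()+8,v.max()-7):
            uu=u[v==r]; L.append(back(ft,((uu.min()+uu.max())/2,r),z)[:2])
        L=np.array(L); k=np.polyfit(L[:,0],L[:,1],1); print('tube y=',k,'yaw deg',np.degrees(np.arctan(k[0])),'ends',back(ft,(c[0],v.min()),z),back(ft,(c[0],v.max()),z))
    else:
        print(cv2.boxPoints((c,s,a)).round(1).tolist(),[back(ft,p,.006)[:2].round(4).tolist() for p in cv2.boxPoints((c,s,a))])
# holder: white region in top
g=ft['frame'].astype(int); roi=g[185:230,165:255]; w=(roi.min(2)>200).astype(np.uint8)
n,l,st,ce=cv2.connectedComponentsWithStats(w); i=1+st[1:,4].argmax(); v,u=np.nonzero(l==i)
rc=cv2.minAreaRect(np.c_[u+165,v+185].astype(np.float32)); print('holder',rc,[back(ft,p,.03)[:2].round(4).tolist() for p in cv2.boxPoints(rc)])
print('plate edges x at rows',[ (r,back(ft,(455,r),.044)[:2].round(4).tolist()) for r in (166,189.4)])
# side crops with hypothesised legs
im=fs['frame'][:,:,::-1].copy(); S=8; x0,y0=255,225
big=cv2.resize(im[y0:y0+75,x0:x0+60],None,fx=S,fy=S,interpolation=cv2.INTER_CUBIC)
for (x,y) in [(.4067,.3447),(.409,.2652)]:
    for hw,col in [(20,(0,255,0)),(15,(0,0,255))]:
        for s in (-1,1):
            a,b=[((proj(fs,[x,y+s*hw/1000,z])+.5-[x0,y0])*S).astype(int) for z in (.065,.03)]
            cv2.line(big,tuple(map(int,a)),tuple(map(int,b)),col,1)
im=ft['frame'][:,:,::-1]; b2=cv2.resize(im[125:225,395:470],None,fx=4.2,fy=6,interpolation=cv2.INTER_CUBIC)
cv2.imwrite('pics/c.png',np.hstack([big,b2[:600]]) ); print(big.shape,b2.shape)
```

```text
tube 939 (437.52105712890625, 174.48057556152344) (20.06459617614746, 79.1781997680664) 2.321530818939209
tube y= [-0.0824 -0.2238] yaw deg -4.711945026507348 ends [ 0.5961 -0.2657  0.0607] [ 0.3967 -0.2616  0.0607]
stand 2307 (431.5220947265625, 179.62738037109375) (48.2595100402832, 71.23514556884766) 6.115502834320068
[[403.70001220703125, 212.5], [411.29998779296875, 141.60000610351562], [459.29998779296875, 146.8000030517578], [451.70001220703125, 217.60000610351562]] [[0.404, -0.192], [0.5931, -0.2139], [0.5822, -0.3409], [0.3936, -0.316]]
holder ((188.13584899902344, 198.7754669189453), (20.210309982299805, 2.2114624977111816), 10.619654655456543) [[0.4249, 0.3851], [0.4305, 0.3845], [0.4222, 0.3337], [0.4166, 0.3344]]
plate edges x at rows [(166, [0.5214, -0.3138]), (189.4, [0.4614, -0.3123])]
(600, 480, 3) (600, 315, 3)
```

View pics/c.png

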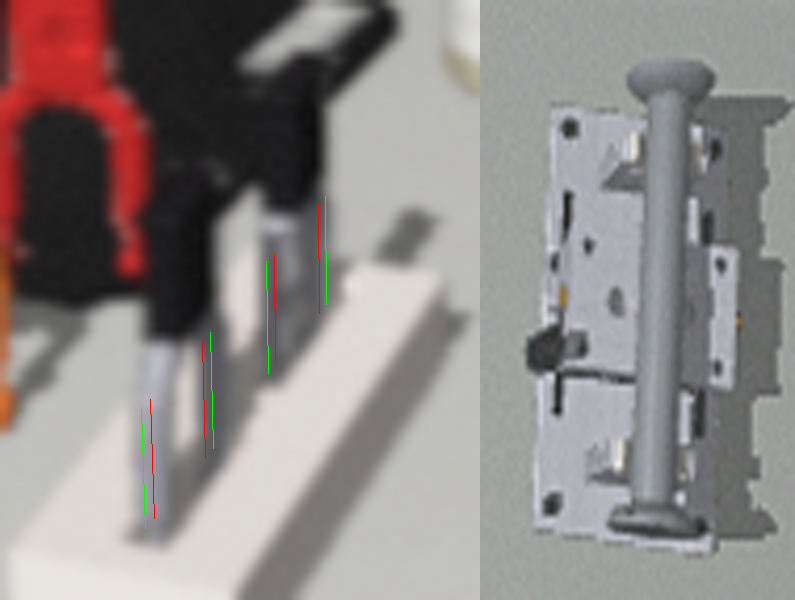

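Left crop: the near U-bolt (at side px ~277,254) has visibly wider-set legs (about 60 vs 35 crop px), so it is the wide one, matching the networks. Right crop: the plate's right edge spans rows 166–190 and the post is at (410,183), with the keeper open.

```bash
cat >> h.py <<'E'
from scipy.spatial.transform import Rotation as Ro
def plan(p,yaw=None):
    "tool shift/turn fractions to world TCP p, closing axis at yaw deg (mod 180)"
    o=bot.get_obs(); R=Ro.from_rotvec(o['eef_rot']); d=R.inv().apply(np.array(p)-o['tool_pos'])/.15
    y=R.as_matrix()[:,1]; a=np.degrees(np.arctan2(y[1],y[0])); t=None
    if yaw is not None:
        ya=np.radians(yaw)
        if np.cos(np.radians(yaw-a))<0: ya+=np.pi
        Rt=Ro.from_matrix(np.c_[[np.cos(ya+np.pi/2),np.sin(ya+np.pi/2),0],[np.cos(ya),np.sin(ya),0],[0,0,-1]])
        t=((R.inv()*Rt).as_rotvec()/(2*np.pi)).round(4)
    print('t',round(o['t'],2),'tcp',o['tool_pos'].round(4),'closeyaw',round(a,1),'F',o['contact_force'].round(1),'w',round(o['gripper_width'],4),'| shift',d.round(3),'turn',t)
E
python3 - <<'E'
from h import *
np.set_printoptions(precision=4,suppress=True)
ft=snap('top')
P=lambda u,v,z:back(ft,(u,v),z)[:2].round(4)
print('tube ends',P(440.5,137.5,.0607),P(437.1,211.3,.0607))
print('stand left edge',P(412.1,142.5,.006),P(408.1,213,.006),'post top',P(410.5,183.3,.064))
m=bot.cut_out('ubolt_wide_grip','top')
for r in m[:2]:
    v,u=np.nonzero(r['pixels']); print('grip',r['confidence'],len(u),u.min(),u.max(),v.min(),v.max())
roi=ft['frame'][185:230,165:255]; g=roi.astype(int); w=((g.min(2)>188)).astype(np.uint8)
n,l,st,ce=cv2.connectedComponentsWithStats(w); i=1+st[1:,4].argmax(); print(st[i])
v,u=np.nonzero(l==i); 
top=[(c,v[u==c].min()) for c in range(u.min()+4,u.max()-4)];bot_=[(c,v[u==c].max()) for c in range(u.min()+4,u.max()-4)]
for e in (top,bot_):
    e=np.array(e); k=np.polyfit(e[:,0],e[:,1],1); c0,c1=e[0,0],e[-1,0]
    a,b=P(c0+165,np.polyval(k,c0)+185,.03),P(c1+165,np.polyval(k,c1)+185,.03); print(a,b,np.degrees(np.arctan2(-(a-b)[0],(a-b)[1])))
plan([.407,.345,.155],1.5)
E
```

```text
tube ends [ 0.5898 -0.273 ] [ 0.4033 -0.2607]
stand left edge [ 0.5908 -0.2159] [ 0.4029 -0.2033] post top [ 0.4707 -0.1954]
grip 0.5 113 196 216 159 177
grip 0.49 179 177 204 199 209
[ 12  21  66  12 548]
[0.3952 0.3755] [0.4037 0.2348] 3.457163788021536
[0.3762 0.3742] [0.3848 0.2339] 3.5076832120196437
t 1.3 tcp [0.1349 0.5589 0.2043] closeyaw 76.4 F [ 0.4 -0.1  0.9] w 0.0854 | shift [-2.098 -0.961  0.329] turn [-0.      0.      0.2082]
```

Request:
{"api": "arm_command", "payload": {"grip": [1, 1, 1, 1, 1, 1, 1, 1, 1, 1], "delta_pos": [[-0.25, -0.12, 0], [-0.45, -0.21, 0], [-0.65, -0.3, 0], [-0.85, -0.39, 0], [-1, -0.46, 0], [-1, -0.46, 0], [-1, -0.46, 0], [-1, -0.46, 0], [-1, -0.46, 0], [-1, -0.46, 0]], "turn": [[0, 0, 0.02], [0, 0, 0.043], [0, 0, 0.066], [0, 0, 0.09], [0, 0, 0.113], [0, 0, 0.136], [0, 0, 0.16], [0, 0, 0.183], [0, 0, 0.202], [0, 0, 0.202]]}}

```text
t: 2.3
tool_pos: [0.2646, 0.4566, 0.2043]
eef_rot: [-2.148, -2.292, -0.0]
contact_force: [0.0, -0.4, 0.8]
gripper_width: 0.0853
grip_force: 0.0
```

```bash
python3 -c "
from h import *
plan([.407,.345,.155],3.5)"
```

```text
t 2.3 tcp [0.2646 0.4566 0.2043] closeyaw 3.7 F [ 0.  -0.4  0.8] w 0.0853 | shift [-0.804  0.899  0.329] turn [ 0.     -0.      0.0006]
```

Request:
{"api": "arm_command", "payload": {"grip": [1, 1, 1, 1, 1, 1, 1, 1], "delta_pos": [[-0.15, 0.17, 0.06], [-0.32, 0.36, 0.13], [-0.48, 0.54, 0.2], [-0.64, 0.72, 0.26], [-0.76, 0.85, 0.31], [-0.804, 0.9, 0.33], [-0.804, 0.9, 0.33], [-0.804, 0.9, 0.33]], "turn": [[0, 0, 0], [0, 0, 0], [0, 0, 0], [0, 0, 0], [0, 0, 0], [0, 0, 0], [0, 0, 0], [0, 0, 0]]}}

```text
t: 3.1
tool_pos: [0.4065, 0.3457, 0.155]
eef_rot: [-2.147, -2.293, -0.0]
contact_force: [0.5, 0.5, -0.9]
gripper_width: 0.0855
grip_force: 0.0
```

Run:
```python
from h import *
fs=snap('side'); ft=snap('top')
a=cv2.resize(fs['frame'][205:305,235:345,::-1],(400,364),interpolation=cv2.INTER_CUBIC)
b=cv2.resize(ft['frame'][145:245,140:250,::-1],(400,364),interpolation=cv2.INTER_CUBIC)
cv2.imwrite('pics/d.png',np.hstack([a,b]))
for c in('side','top'):
  for r in bot.pinpoint('ubolt_wide_grip',c)[:3]: print(c,round(r['confidence'],2),np.round(r['location'],4))
plan([.407,.345,.085],3.5)
```

```text
side 0.73 [0.4063 0.3425 0.1039]
side 0.65 [0.4982 0.3097 0.0937]
side 0.39 [ 0.3753 -0.0418 -0.0046]
top 0.7 [0.5078 0.217  0.0883]
top 0.68 [0.504  0.3159 0.0925]
top 0.49 [0.4078 0.349  0.1077]
t 3.3 tcp [0.4064 0.3461 0.1553] closeyaw 3.8 F [-0.3  0.   0. ] w 0.0851 | shift [-0.008  0.004  0.468] turn [ 0.0001 -0.0001  0.0009]
```

View pics/d.png

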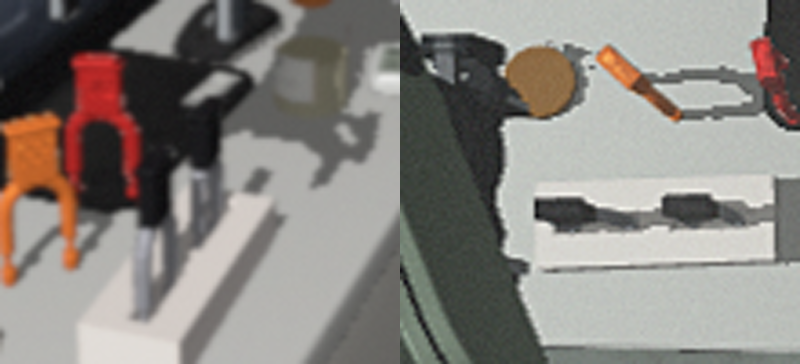

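The gripper isn't above the U-bolt in either picture, even though the state says it is. I'll take a fresh look and project the TCP.

Run:
```python
from h import *
fs=snap('side'); ft=snap('top')
o=bot.get_obs(); print(o['t'],o['tool_pos'],o['qpos'].round(3))
for f in(fs,ft):print(proj(f,o['tool_pos']),np.linalg.inv(f['view'])[:3,3])
cv2.imwrite('pics/e.png',np.vstack([cv2.resize(f['frame'][:,:,::-1],(480,300)) for f in (fs,ft)]))
```

```text
3.4 [0.40654506 0.34582036 0.15514413] [0.543 0.165 1.696 0.    1.279 0.476]
[275.24255861 231.13610195] [0.0777202  0.9900906  0.50414419]
[176.74532339 199.17968811] [0.30048454 0.05254532 1.02373905]
```

View pics/e.png

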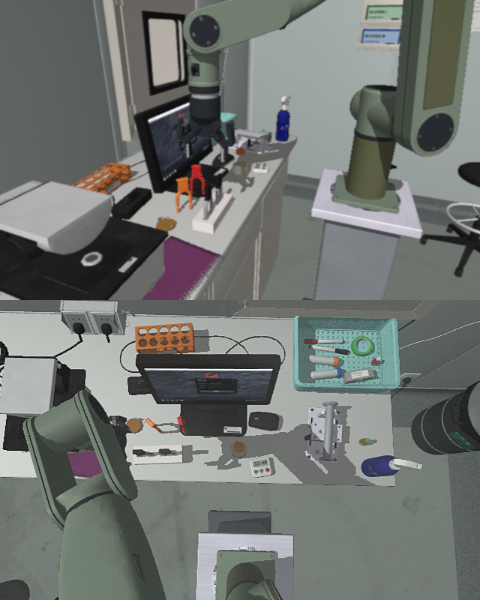

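Run:
```python
from h import *
fs=snap('side'); ft=snap('top')
o=bot.get_obs(); R=Ro.from_rotvec(o['eef_rot']).as_matrix(); T=o['tool_pos']; out=[]
for f,x0,y0 in((fs,220,140),(ft,130,130)):
    im=cv2.resize(f['frame'][y0:y0+110,x0:x0+100,::-1],(400,440),interpolation=cv2.INTER_CUBIC)
    for q,c in((T,(0,0,255)),(T+R[:,1]*.05,(0,255,0)),(T-R[:,1]*.05,(255,0,0)),(T-R[:,2]*.15,(255,0,255))):
        p=(proj(f,q)-[x0,y0])*4; print(p); cv2.circle(im,tuple(int(v) for v in p),5,c,2)
    out.append(im)
cv2.imwrite('pics/f.png',np.hstack(out))
print(fs['fx'],fs['fy'],fs['cx'],fs['cy'],ft['fx'],ft['fy'],ft['cx'],ft['cy'])
print([proj(f,[0,0,0]) for f in(fs,ft)])
```

```text
[220.89094699 364.48485503]
[127.4016458  350.44224303]
[317.61063199 379.01268861]
[212.19152341  66.01253538]
[187.5944186  276.42571315]
[187.8289464  187.49017908]
[187.35624943 366.74209867]
[ 80.11422966 234.30158477]
408.8557105757568 408.8557105757568 315.7722097572153 205.50471752279316 395.5418290066931 395.5418290066931 310.20966996281527 196.61861000247814
[array([484.9676972 , 258.25165824]), array([326.6743769 , 374.34119068])]
```

View pics/f.png

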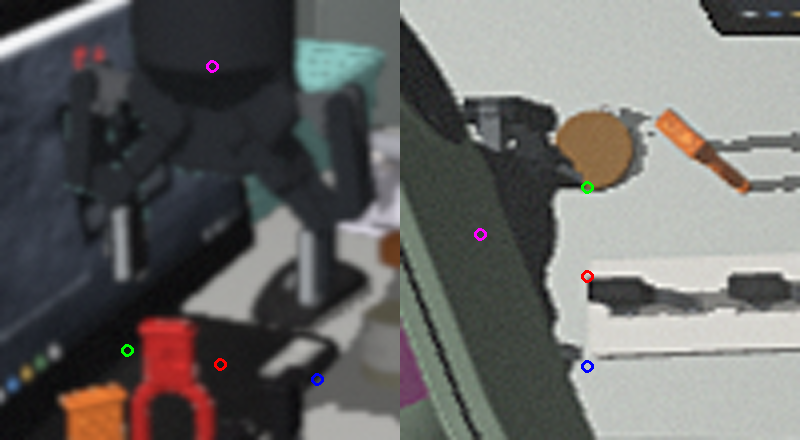

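The gripper is where the state says: the open fingertips project next to the predicted points, slightly higher, as expected when open. Now I'll descend and grasp.

Request:
{"api": "arm_command", "payload": {"grip": [1, 1, 1, 1, 1, -0.3, -0.5, -0.6, -0.7, -0.7], "delta_pos": [[-0.005, 0, 0.12], [-0.005, 0, 0.25], [-0.005, 0, 0.38], [-0.005, 0, 0.475], [-0.005, 0, 0.475], [-0.005, 0, 0.475], [-0.005, 0, 0.475], [-0.005, 0, 0.475], [-0.005, 0, 0.475], [-0.005, 0, 0.475]], "turn": [[0, 0, 0], [0, 0, 0], [0, 0, 0], [0, 0, 0], [0, 0, 0], [0, 0, 0], [0, 0, 0], [0, 0, 0], [0, 0, 0], [0, 0, 0]], "squeeze": 30}}

```text
t: 4.5
tool_pos: [0.4074, 0.3445, 0.0841]
eef_rot: [2.148, 2.292, 0.001]
contact_force: [-0.4, 0.3, 0.6]
gripper_width: 0.0132
grip_force: 2.3
```

Request:
{"api": "arm_command", "payload": {"grip": [-1, -1, -1, -1], "delta_pos": [[0, 0, 0], [0, 0, 0], [0, 0, 0], [0, 0, 0]], "turn": [[0, 0, 0], [0, 0, 0], [0, 0, 0], [0, 0, 0]], "squeeze": 60}}

```text
t: 4.9
tool_pos: [0.4077, 0.3446, 0.0842]
eef_rot: [2.148, 2.292, 0.002]
contact_force: [1.0, 0.4, 4.8]
gripper_width: 0.0115
grip_force: 58.9
```

Request:
{"api": "arm_command", "payload": {"grip": [-1, -1, -1, -1, -1, -1, -1], "delta_pos": [[0, 0, -0.05], [0, 0, -0.15], [0, 0, -0.35], [0, 0, -0.6], [0, 0, -0.85], [0, 0, -0.9], [0, 0, -0.9]], "turn": [[0, 0, 0], [0, 0, 0], [0, 0, 0], [0, 0, 0], [0, 0, 0], [0, 0, 0], [0, 0, 0]]}}

```text
t: 5.6
tool_pos: [0.4076, 0.3447, 0.2196]
eef_rot: [2.148, 2.292, 0.004]
contact_force: [-0.3, 0.0, -2.8]
gripper_width: 0.0111
grip_force: 58.9
```

```bash
python3 -c "
from h import *
plan([.494,-.266,.22],-4)"
```

```text
t 5.6 tcp [0.4076 0.3447 0.2196] closeyaw 3.7 F [-0.3  0.  -2.8] w 0.0111 | shift [-4.1    0.311 -0.007] turn [ 0.0003 -0.0002  0.0214]
```

Request:
{"api": "arm_command", "payload": {"grip": [-1, -1, -1, -1, -1], "delta_pos": [[-0.15, 0.01, 0], [-0.35, 0.025, 0], [-0.6, 0.045, 0], [-0.85, 0.065, 0], [-1, 0.076, 0]], "turn": [[0, 0, 0.005], [0, 0, 0.01], [0, 0, 0.015], [0, 0, 0.02], [0, 0, 0.0214]]}}

```text
t: 6.1
tool_pos: [0.426, 0.1926, 0.215]
eef_rot: [-2.298, -2.138, 0.01]
contact_force: [-0.3, 1.1, -2.3]
gripper_width: 0.0107
grip_force: 58.9
```

Request:
{"api": "arm_command", "payload": {"grip": [-1, -1, -1, -1, -1], "delta_pos": [[-0.2, 0.04, 0], [-0.4, 0.08, 0], [-0.6, 0.12, 0], [-0.8, 0.16, 0], [-1, 0.21, 0]], "turn": [[0, 0, 0], [0, 0, 0], [0, 0, 0], [0, 0, 0], [0, 0, 0]]}}

```text
t: 6.6
tool_pos: [0.4467, 0.0426, 0.2152]
eef_rot: [-2.294, -2.139, 0.007]
contact_force: [0.2, -1.4, -2.1]
gripper_width: 0.0109
grip_force: 58.9
```

Request:
{"api": "arm_command", "payload": {"grip": [-1, -1, -1, -1, -1], "delta_pos": [[-0.2, 0.04, 0], [-0.4, 0.08, 0], [-0.6, 0.12, 0], [-0.8, 0.16, 0], [-1, 0.21, 0]], "turn": [[0, 0, 0], [0, 0, 0], [0, 0, 0], [0, 0, 0], [0, 0, 0]]}}

```text
t: 7.1
tool_pos: [0.4679, -0.1086, 0.215]
eef_rot: [-2.293, -2.138, 0.004]
contact_force: [0.1, 0.2, -2.3]
gripper_width: 0.0111
grip_force: 58.9
```

```bash
python3 -c "
from h import *
plan([.494,-.266,.22],-4)"
```

```text
t 7.1 tcp [ 0.4679 -0.1086  0.215 ] closeyaw -4.0 F [ 0.1  0.2 -2.3] w 0.0111 | shift [-1.035  0.247 -0.037] turn [-0.001  -0.0004 -0.    ]
```

Request:
{"api": "arm_command", "payload": {"grip": [-1, -1, -1, -1, -1, -1, -1], "delta_pos": [[-0.2, 0.05, 0], [-0.42, 0.1, 0], [-0.64, 0.155, 0], [-0.84, 0.2, 0], [-0.96, 0.235, 0], [-1, 0.247, 0], [-1, 0.247, 0]], "turn": [[0, 0, 0], [0, 0, 0], [0, 0, 0], [0, 0, 0], [0, 0, 0], [0, 0, 0], [0, 0, 0]]}}

```text
t: 7.8
tool_pos: [0.496, -0.26, 0.2169]
eef_rot: [-2.296, -2.14, 0.0]
contact_force: [-0.1, 0.3, -1.5]
gripper_width: 0.011
grip_force: 58.9
```

Run:
```python
from h import *
plan([.494,-.266,.18],-4)
fs=snap('side'); ft=snap('top'); 
T=bot.get_obs()['tool_pos']; R=Ro.from_rotvec(bot.get_obs()['eef_rot']).as_matrix()
for c in('side','top'):
  for n in('ubolt_wide_grip','ubolt_wide_foot','plate_mid','tube','post_mid'):
    for r in bot.pinpoint(n,c)[:1]: print(c,n,round(r['confidence'],2),np.round(r['location'],4))
out=[]
for f,x0,y0 in((fs,290,120),(ft,390,120)):
    im=cv2.resize(f['frame'][y0:y0+100,x0:x0+80,::-1],(400,500),interpolation=cv2.INTER_CUBIC)
    for s in(-1,1):
      for d,c in((0.0733,(0,0,255)),(0.0733+.0,(0,255,0))):
        q=T+R[:,2]*d+s*.02*R[:,0]; p=(proj(f,q)-[x0,y0])*5; cv2.circle(im,tuple(int(v) for v in p),4,c,1)
    out.append(im)
cv2.imwrite('pics/g.png',np.hstack(out))
```

```text
t 7.8 tcp [ 0.496  -0.26    0.2169] closeyaw -4.0 F [-0.1  0.3 -1.5] w 0.011 | shift [-0.042 -0.01   0.246] turn [-0.0004 -0.0004 -0.0001]
side ubolt_wide_grip 0.82 [0.5079 0.2177 0.095 ]
side ubolt_wide_foot 0.82 [ 0.4957  0.3112 -0.0008]
side plate_mid 0.55 [ 0.4922 -0.2604  0.0406]
side tube 0.58 [ 0.4948 -0.2654  0.0629]
top ubolt_wide_grip 0.66 [0.5021 0.315  0.091 ]
top ubolt_wide_foot 0.61 [ 0.5084  0.2222 -0.    ]
top tube 0.91 [ 0.4972 -0.2656  0.0574]
top post_mid 0.71 [ 0.4746 -0.1984  0.0532]
```

View pics/g.png

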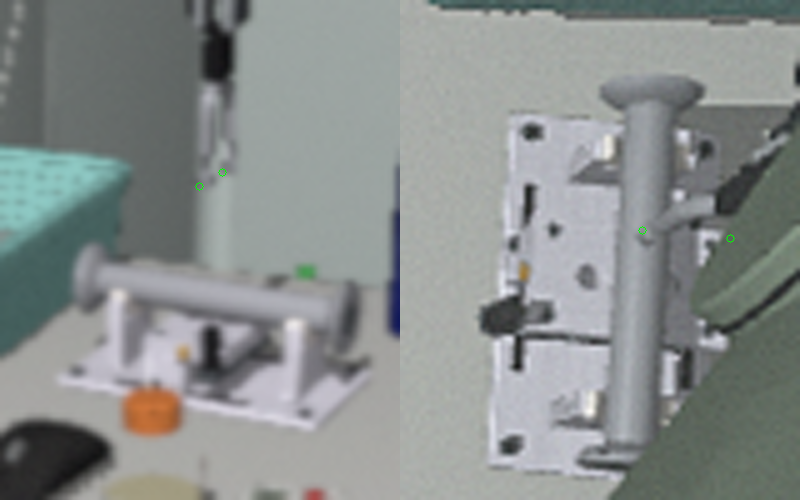

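Run:
```python
from h import *
np.set_printoptions(precision=4,suppress=True)
ft=snap('top'); fs=snap('side')
T=bot.get_obs()['tool_pos']; R=Ro.from_rotvec(bot.get_obs()['eef_rot']).as_matrix()
# refine hole centroid (dark blob) in top
x0,y0=422,168; roi=ft['frame'][y0:y0+14,x0:x0+12].mean(2); 
print(roi.astype(int))
hole=back(ft,(427.6,175),.044); tip=back(ft,(439,167.6),T[2]-.0733)
print('hole',hole,'tip',tip,'pred',T+R[:,2]*.0733-.02*R[:,0],T+R[:,2]*.0733+.02*R[:,0])
# tube silhouette midline near x of plate, left/right edges from gradient
m=[r for r in bot.cut_out('tube','top')][0]['pixels']
for r in (155,160,165,170,180,185):
    uu=np.nonzero(m[r])[0]; print(r,uu.min(),uu.max(),back(ft,((uu.min()+uu.max())/2,r),.0607)[:2])
```

```text
[[186 184 182 183 186 182 187 183 184 190 180 147]
 [183 184 185 184 185 184 184 184 187 184 175 137]
 [182 187 186 183 185 189 183 182 183 189 182 133]
 [188 187 188 186 186 188 186 187 189 188 173 137]
 [184 185 187 186 188 174 185 190 187 191 182 139]
 [186 187 189 177 120 105 142 183 193 185 176 141]
 [189 192 189 160 109 107 118 177 194 189 179 139]
 [185 184 176 133 110 111 126 170 198 196 179 133]
 [185 186 188 172 102 113 123 165 188 189 179 138]
 [183 183 189 182 154 130 131 158 189 182 152 137]
 [187 183 185 186 187 188 187 186 187 183 154 141]
 [191 191 184 188 189 187 191 189 185 182 159 141]
 [191 192 185 188 185 188 189 186 187 186 157 140]
 [186 185 186 185 190 185 187 190 189 186 164 143]]
hole [ 0.4965 -0.244   0.044 ] tip [ 0.4939 -0.2395  0.1453] pred [ 0.4953 -0.2804  0.1453] [ 0.4981 -0.2405  0.1453]
155 434 444 [ 0.5447 -0.2683]
160 434 444 [ 0.5319 -0.2681]
165 434 438 [ 0.519  -0.2603]
170 433 443 [ 0.5064 -0.265 ]
180 432 443 [ 0.4812 -0.2633]
185 430 442 [ 0.4685 -0.2593]
```

Request:
{"api": "arm_command", "payload": {"grip": [-1, -1, -1, -1, -1, -1, -1], "delta_pos": [[-0.015, 0.003, 0.07], [-0.023, 0.005, 0.17], [-0.023, 0.005, 0.27], [-0.023, 0.005, 0.36], [-0.023, 0.005, 0.41], [-0.023, 0.005, 0.41], [-0.023, 0.005, 0.41]], "turn": [[0, 0, 0], [0, 0, 0], [0, 0, 0], [0, 0, 0], [0, 0, 0], [0, 0, 0], [0, 0, 0]]}}

```text
t: 9.25
tool_pos: [0.4973, -0.264, 0.157]
eef_rot: [-2.297, -2.143, -0.0]
contact_force: [0.5, -0.1, -2.5]
gripper_width: 0.0107
grip_force: 58.9
```

Run:
```python
from h import *
plan([.4965,-.2637,.135],-4)
fs=snap('side'); ft=snap('top'); out=[]
T=bot.get_obs()['tool_pos']; R=Ro.from_rotvec(bot.get_obs()['eef_rot']).as_matrix()
for f,x0,y0 in((fs,305,145),(ft,405,140)):
    im=cv2.resize(f['frame'][y0:y0+60,x0:x0+50,::-1],(400,480),interpolation=cv2.INTER_CUBIC)
    for s in(-1,1):
        p=(proj(f,T+R[:,2]*.0733+s*.02*R[:,0])+.5-[x0,y0])*8; cv2.circle(im,tuple(int(v) for v in p),4,(0,255,0),1)
    out.append(im)
cv2.imwrite('pics/i.png',np.hstack(out))
```

```text
t 9.25 tcp [ 0.4973 -0.264   0.157 ] closeyaw -4.0 F [ 0.5 -0.1 -2.5] w 0.0107 | shift [ 0.002 -0.005  0.146] turn [-0. -0.  0.]
```

View pics/i.png

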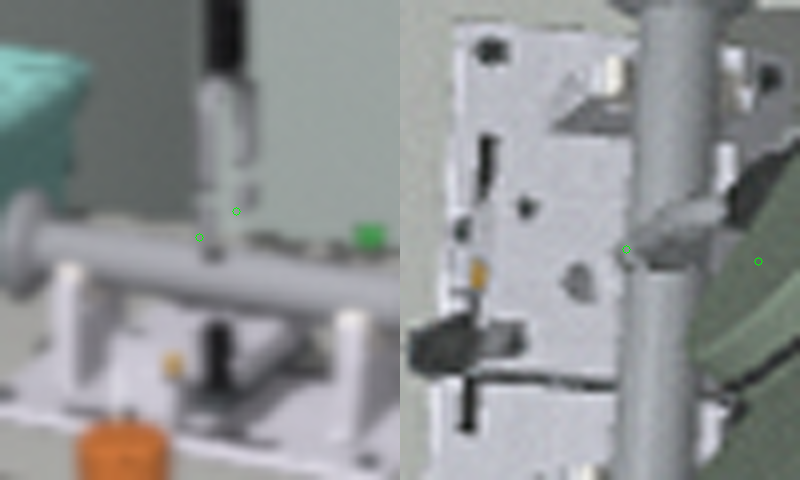

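Run:
```python
from h import *
np.set_printoptions(precision=4,suppress=True)
fs=snap('side'); ft=snap('top')
T=bot.get_obs()['tool_pos']; R=Ro.from_rotvec(bot.get_obs()['eef_rot']).as_matrix()
for z in (.079,.0837): print(z,'tip L',back(ft,(433.9,172.25),z)[:2])
print('hole',back(ft,(427.2,175),.044)[:2],'predL',T+R[:,2]*.0733+.02*R[:,0], 'tilt z',R[:,2])
print('side tip near leg',back(fs,(305+213/8-.5,145+253/8-.5),.0837)[:2],back(fs,(305+213/8-.5,145+253/8-.5),.079)[:2])
print(ft['frame'][168:177,429:440].mean(2).astype(int))
```

```text
0.079 tip L [ 0.4967 -0.2489]
0.0837 tip L [ 0.4957 -0.2474]
hole [ 0.4965 -0.243 ] predL [ 0.4993 -0.2445  0.0847] tilt z [ 0.0015 -0.0012 -1.    ]
side tip near leg [ 0.4884 -0.2298] [ 0.493  -0.2435]
[[184 186 189 186 150 134 127 129 133 133 128]
 [192 183 195 181 141 129 127 127 122 114 109]
 [188 189 184 146 142 131 126 118 101  87  88]
 [184 193 174 124 149 118  90  89  86  90  92]
 [192 192 178 125 127 133 110  90  89  93  99]
 [187 199 191 177 119 129 143  75  82  85  89]
 [177 196 194 180 141 154 169 173 175 161 148]
 [173 200 204 184 136 154 163 170 170 158 151]
 [164 190 194 179 135 156 166 175 168 156 149]]
```

Request:
{"api": "arm_command", "payload": {"grip": [-1, -1, -1, -1, -1, -1], "delta_pos": [[0.008, 0, 0.03], [0.008, 0, 0.06], [0.008, 0, 0.1], [0.008, 0, 0.14], [0.008, 0, 0.17], [0.008, 0, 0.17]], "turn": [[0, 0, 0], [0, 0, 0], [0, 0, 0], [0, 0, 0], [0, 0, 0], [0, 0, 0]]}}

```text
t: 10.05
tool_pos: [0.4965, -0.2622, 0.1302]
eef_rot: [-2.296, -2.141, 0.001]
contact_force: [-0.2, 0.3, -1.5]
gripper_width: 0.0106
grip_force: 58.9
```

Request:
{"api": "arm_command", "payload": {"grip": [-1, -1, -1, -1], "delta_pos": [[0, 0, 0.02], [0, 0, 0.045], [0, 0, 0.06], [0, 0, 0.06]], "turn": [[0, 0, 0], [0, 0, 0], [0, 0, 0], [0, 0, 0]]}}

```text
t: 10.45
tool_pos: [0.497, -0.2626, 0.122]
eef_rot: [-2.297, -2.142, 0.0]
contact_force: [0.4, 0.8, -2.4]
gripper_width: 0.0108
grip_force: 58.9
```

Request:
{"api": "arm_command", "payload": {"grip": [-1, -1, -1], "delta_pos": [[0, 0, 0.01], [0, 0, 0.02], [0, 0, 0.02]], "turn": [[0, 0, 0], [0, 0, 0], [0, 0, 0]]}}

```text
t: 10.75
tool_pos: [0.4971, -0.2627, 0.1194]
eef_rot: [-2.297, -2.142, 0.0]
contact_force: [-0.6, 0.4, -2.1]
gripper_width: 0.0106
grip_force: 58.9
```

Request:
{"api": "arm_command", "payload": {"grip": [-1, -1, -1], "delta_pos": [[0, 0, 0.01], [0, 0, 0.014], [0, 0, 0.014]], "turn": [[0, 0, 0], [0, 0, 0], [0, 0, 0]]}}

```text
t: 11.05
tool_pos: [0.4972, -0.2627, 0.1173]
eef_rot: [-2.297, -2.143, 0.0]
contact_force: [0.4, 0.4, -2.1]
gripper_width: 0.0112
grip_force: 58.9
```

Request:
{"api": "arm_command", "payload": {"grip": [-1, -1, -1], "delta_pos": [[0, 0, 0.01], [0, 0, 0.014], [0, 0, 0.014]], "turn": [[0, 0, 0], [0, 0, 0], [0, 0, 0]]}}

```text
t: 11.35
tool_pos: [0.4971, -0.2627, 0.1151]
eef_rot: [-2.297, -2.142, 0.0]
contact_force: [-0.1, -0.4, -2.6]
gripper_width: 0.011
grip_force: 58.9
```

Request:
{"api": "arm_command", "payload": {"grip": [-1, -1, -1], "delta_pos": [[0, 0, 0.01], [0, 0, 0.014], [0, 0, 0.014]], "turn": [[0, 0, 0], [0, 0, 0], [0, 0, 0]]}}

```text
t: 11.65
tool_pos: [0.4972, -0.2628, 0.1131]
eef_rot: [-2.297, -2.143, 0.0]
contact_force: [-0.2, 0.1, -3.0]
gripper_width: 0.011
grip_force: 58.9
```

Request:
{"api": "arm_command", "payload": {"grip": [-1, -1, -1], "delta_pos": [[0, 0, 0.008], [0, 0, 0.012], [0, 0, 0.012]], "turn": [[0, 0, 0], [0, 0, 0], [0, 0, 0]]}}

```text
t: 11.95
tool_pos: [0.4974, -0.263, 0.1115]
eef_rot: [2.297, 2.142, -0.0]
contact_force: [0.2, -0.8, -1.8]
gripper_width: 0.0108
grip_force: 58.9
```

Request:
{"api": "arm_command", "payload": {"grip": [-1, -1, -1, -1], "delta_pos": [[0, 0, 0.01], [0, 0, 0.02], [0, 0, 0.025], [0, 0, 0.025]], "turn": [[0, 0, 0], [0, 0, 0], [0, 0, 0], [0, 0, 0]]}}

```text
t: 12.35
tool_pos: [0.4976, -0.263, 0.1081]
eef_rot: [2.297, 2.142, 0.0]
contact_force: [-0.8, -0.6, 0.6]
gripper_width: 0.0111
grip_force: 59.2
```

Request:
{"api": "arm_command", "payload": {"grip": [-1, -1, -1], "delta_pos": [[0, 0, 0.008], [0, 0, 0.015], [0, 0, 0.015]], "turn": [[0, 0, 0], [0, 0, 0], [0, 0, 0]]}}

```text
t: 12.65
tool_pos: [0.4976, -0.2631, 0.1058]
eef_rot: [2.297, 2.142, 0.0]
contact_force: [0.1, -0.7, 3.4]
gripper_width: 0.0109
grip_force: 59.4
```

Request:
{"api": "arm_command", "payload": {"grip": [-1, -1, -1, -1, -1], "delta_pos": [[0, 0, 0.01], [0, 0, 0.02], [0, 0, 0.03], [0, 0, 0.04], [0, 0, 0.04]], "turn": [[0, 0, 0], [0, 0, 0], [0, 0, 0], [0, 0, 0], [0, 0, 0]]}}

```text
t: 13.15
tool_pos: [0.4963, -0.262, 0.0978]
eef_rot: [-2.295, -2.141, 0.001]
contact_force: [0.2, -0.2, -3.1]
gripper_width: 0.0114
grip_force: 58.8
```

Request:
{"api": "arm_command", "payload": {"grip": [-1, -1, -1, -1, -1], "delta_pos": [[0, 0, 0.01], [0, 0, 0.02], [0, 0, 0.03], [0, 0, 0.04], [0, 0, 0.04]], "turn": [[0, 0, 0], [0, 0, 0], [0, 0, 0], [0, 0, 0], [0, 0, 0]]}}

```text
t: 13.65
tool_pos: [0.4969, -0.2625, 0.093]
eef_rot: [-2.297, -2.142, 0.0]
contact_force: [0.5, -0.8, -2.3]
gripper_width: 0.0111
grip_force: 58.8
```

Request:
{"api": "arm_command", "payload": {"grip": [-1, -1, -1, -1], "delta_pos": [[0, 0, 0.01], [0, 0, 0.02], [0, 0, 0.03], [0, 0, 0.03]], "turn": [[0, 0, 0], [0, 0, 0], [0, 0, 0], [0, 0, 0]]}}

```text
t: 14.05
tool_pos: [0.4973, -0.263, 0.0889]
eef_rot: [2.297, 2.143, -0.0]
contact_force: [-0.6, -0.7, -1.0]
gripper_width: 0.0109
grip_force: 58.9
```

Request:
{"api": "arm_command", "payload": {"grip": [-1, -1, -1], "delta_pos": [[0, 0, 0.008], [0, 0, 0.015], [0, 0, 0.015]], "turn": [[0, 0, 0], [0, 0, 0], [0, 0, 0]]}}

```text
t: 14.35
tool_pos: [0.4977, -0.2632, 0.0872]
eef_rot: [2.297, 2.142, 0.0]
contact_force: [-0.6, -0.4, 1.7]
gripper_width: 0.0108
grip_force: 59.3
```

Request:
{"api": "arm_command", "payload": {"grip": [-1, -1, -1, -1], "delta_pos": [[0, 0, 0.006], [0, 0, 0.012], [0, 0, 0.012], [0, 0, 0.012]], "turn": [[0, 0, 0], [0, 0, 0], [0, 0, 0], [0, 0, 0]]}}

```text
t: 14.75
tool_pos: [0.4973, -0.2629, 0.0848]
eef_rot: [2.297, 2.142, 0.0]
contact_force: [0.1, -1.0, 2.4]
gripper_width: 0.0109
grip_force: 59.4
```

Request:
{"api": "arm_command", "payload": {"grip": [-1, -1, -1, -1], "delta_pos": [[0, 0, 0.006], [0, 0, 0.012], [0, 0, 0.012], [0, 0, 0.012]], "turn": [[0, 0, 0], [0, 0, 0], [0, 0, 0], [0, 0, 0]]}}

```text
t: 15.15
tool_pos: [0.4977, -0.263, 0.0842]
eef_rot: [2.297, 2.142, 0.0]
contact_force: [-2.8, 0.0, 8.2]
gripper_width: 0.0108
grip_force: 60.0
```

Request:
{"api": "arm_command", "payload": {"grip": [-1, -1, -1, -1], "delta_pos": [[0, 0, 0.006], [0, 0, 0.012], [0, 0, 0.012], [0, 0, 0.012]], "turn": [[0, 0, 0], [0, 0, 0], [0, 0, 0], [0, 0, 0]]}}

```text
t: 15.55
tool_pos: [0.498, -0.2632, 0.084]
eef_rot: [2.296, 2.142, 0.0]
contact_force: [-3.1, 1.2, 14.7]
gripper_width: 0.011
grip_force: 60.8
```

Home: the force rises rigidly at TCP z = 0.084, the same height as in the holder. Releasing and lifting.

Request:
{"api": "arm_command", "payload": {"grip": [-0.4, 0, 0, 0, 0, 0, 0, 0, 0, 0], "delta_pos": [[0, 0, 0], [0, 0, 0], [0, 0, 0], [0, 0, 0], [0, 0, 0], [0, 0, -0.1], [0, 0, -0.3], [0, 0, -0.5], [0, 0, -0.55], [0, 0, -0.55]], "turn": [[0, 0, 0], [0, 0, 0], [0, 0, 0], [0, 0, 0], [0, 0, 0], [0, 0, 0], [0, 0, 0], [0, 0, 0], [0, 0, 0], [0, 0, 0]]}}

```text
t: 16.55
tool_pos: [0.4987, -0.2638, 0.1664]
eef_rot: [2.294, 2.139, 0.001]
contact_force: [0.4, 0.3, -0.8]
gripper_width: 0.0429
grip_force: 0.0
```

Run:
```python
from h import *
plan([.443,-.196,.16],-4)
fs=snap('side'); ft=snap('top'); out=[]
for c in('side','top'):
  for n in('ubolt_wide_grip','post_mid'):
    for r in bot.pinpoint(n,c)[:4]: print(c,n,round(r['confidence'],2),np.round(r['location'],4))
for f,x0,y0 in((fs,295,135),(ft,400,135)):
    im=cv2.resize(f['frame'][y0:y0+75,x0:x0+60,::-1],(400,500),interpolation=cv2.INTER_CUBIC)
    p=(proj(f,[.4769,-.1984,.064])+.5-[x0,y0])*6.667; cv2.circle(im,tuple(int(v) for v in p),4,(0,255,0),1)
    p=(proj(f,[.4975,-.263,.116])+.5-[x0,y0])*6.667; cv2.circle(im,tuple(int(v) for v in p),4,(0,0,255),1)
    out.append(im)
cv2.imwrite('pics/j.png',np.hstack(out))
```

```text
t 16.55 tcp [ 0.4987 -0.2638  0.1664] closeyaw -4.0 F [ 0.4  0.3 -0.8] w 0.0429 | shift [ 0.425 -0.402  0.04 ] turn [0.0007 0.0004 0.    ]
side ubolt_wide_grip 0.71 [ 0.3771 -0.0407 -0.0014]
side ubolt_wide_grip 0.66 [0.4962 0.3121 0.0929]
side ubolt_wide_grip 0.58 [ 0.4981 -0.2633  0.1057]
side ubolt_wide_grip 0.54 [0.5087 0.22   0.0955]
side post_mid 0.89 [ 0.4733 -0.1987  0.0528]
top ubolt_wide_grip 0.52 [ 0.5007 -0.2614  0.1053]
top ubolt_wide_grip 0.5 [0.5063 0.2195 0.0929]
top ubolt_wide_grip 0.41 [0.5021 0.3159 0.0918]
top post_mid 0.77 [ 0.4751 -0.1987  0.0511]
```

View pics/j.png

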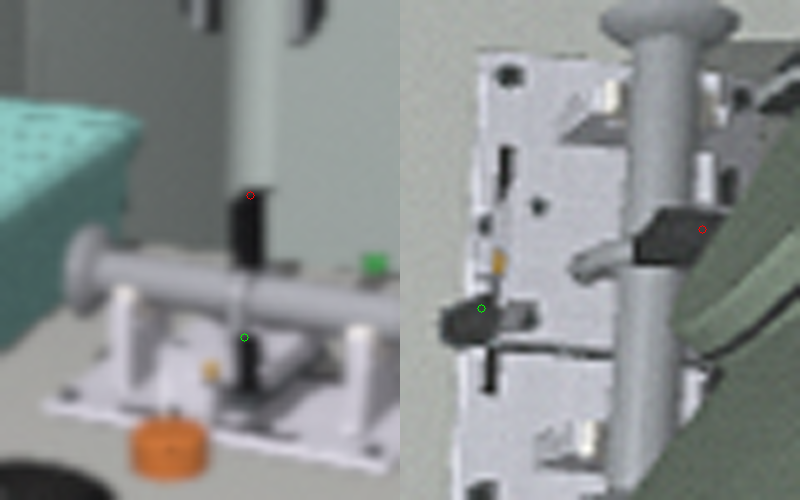

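The picture shows the U-bolt upright and seated on the tube, with its leg in the hole. The post top lands on my predicted point (0.477, -0.198). Next I'll shut the fingers and go in front of the post.

Request:
{"api": "arm_command", "payload": {"grip": [-1, -1, -1, -1, -1, -1, -1], "delta_pos": [[0.1, -0.1, 0], [0.22, -0.2, 0], [0.34, -0.32, 0], [0.42, -0.4, 0], [0.425, -0.405, 0], [0.425, -0.405, 0], [0.425, -0.405, 0]], "turn": [[0, 0, 0], [0, 0, 0], [0, 0, 0], [0, 0, 0], [0, 0, 0], [0, 0, 0], [0, 0, 0]]}}

```text
t: 17.55
tool_pos: [0.4417, -0.1956, 0.1638]
eef_rot: [2.297, 2.142, -0.0]
contact_force: [-0.4, 0.2, -0.0]
gripper_width: 0.0002
grip_force: 0.0
```

```bash
python3 -c "
from h import *
plan([.441,-.196,.048],-4)"
```

```text
t 17.55 tcp [ 0.4417 -0.1956  0.1638] closeyaw -4.0 F [-0.4  0.2 -0. ] w 0.0002 | shift [-0.002 -0.005  0.772] turn [ 0.0001  0.0001 -0.    ]
```

Request:
{"api": "arm_command", "payload": {"grip": [-1, -1, -1, -1, -1, -1, -1], "delta_pos": [[0, -0.005, 0.15], [0, -0.005, 0.35], [0, -0.005, 0.53], [0, -0.005, 0.66], [0, -0.005, 0.74], [0, -0.005, 0.765], [0, -0.005, 0.765]], "turn": [[0, 0, 0], [0, 0, 0], [0, 0, 0], [0, 0, 0], [0, 0, 0], [0, 0, 0], [0, 0, 0]]}}

```text
t: 18.25
tool_pos: [0.4406, -0.1953, 0.0489]
eef_rot: [-2.298, -2.142, 0.0]
contact_force: [-0.3, -0.1, 1.1]
gripper_width: -0.0003
grip_force: 0.0
```

Request:
{"api": "arm_command", "payload": {"grip": [-1, -1, -1, -1, -1], "delta_pos": [[0, 0.015, 0], [0, 0.03, 0], [0, 0.045, 0], [0, 0.06, 0], [0, 0.06, 0]], "turn": [[0, 0, 0], [0, 0, 0], [0, 0, 0], [0, 0, 0], [0, 0, 0]]}}

```text
t: 18.75
tool_pos: [0.45, -0.1957, 0.0494]
eef_rot: [2.296, 2.142, 0.0]
contact_force: [1.0, 0.8, 0.6]
gripper_width: 0.0002
grip_force: 0.0
```

Request:
{"api": "arm_command", "payload": {"grip": [-1, -1, -1, -1], "delta_pos": [[0, 0.015, 0], [0, 0.03, 0], [0, 0.04, 0], [0, 0.04, 0]], "turn": [[0, 0, 0], [0, 0, 0], [0, 0, 0], [0, 0, 0]]}}

```text
t: 19.15
tool_pos: [0.4555, -0.196, 0.049]
eef_rot: [2.297, 2.143, 0.0]
contact_force: [0.3, 0.1, 0.0]
gripper_width: 0.0
grip_force: 0.0
```

Request:
{"api": "arm_command", "payload": {"grip": [-1, -1, -1, -1], "delta_pos": [[0, 0.01, 0], [0, 0.02, 0], [0, 0.027, 0], [0, 0.027, 0]], "turn": [[0, 0, 0], [0, 0, 0], [0, 0, 0], [0, 0, 0]]}}

```text
t: 19.55
tool_pos: [0.4595, -0.1963, 0.0491]
eef_rot: [2.297, 2.143, 0.0]
contact_force: [0.1, -0.2, -1.0]
gripper_width: -0.0001
grip_force: 0.0
```

Request:
{"api": "arm_command", "payload": {"grip": [-1, -1, -1, -1], "delta_pos": [[0, 0.01, 0], [0, 0.02, 0], [0, 0.027, 0], [0, 0.027, 0]], "turn": [[0, 0, 0], [0, 0, 0], [0, 0, 0], [0, 0, 0]]}}

```text
t: 19.95
tool_pos: [0.4636, -0.1966, 0.0491]
eef_rot: [2.297, 2.143, 0.0]
contact_force: [0.8, -0.3, 0.4]
gripper_width: 0.0
grip_force: 0.0
```

Request:
{"api": "arm_command", "payload": {"grip": [-1, -1, -1, -1], "delta_pos": [[0, 0.01, 0], [0, 0.02, 0], [0, 0.02, 0], [0, 0.02, 0]], "turn": [[0, 0, 0], [0, 0, 0], [0, 0, 0], [0, 0, 0]]}}

```text
t: 20.35
tool_pos: [0.4664, -0.1967, 0.049]
eef_rot: [-2.297, -2.143, 0.0]
contact_force: [-0.3, 0.4, -0.3]
gripper_width: 0.0002
grip_force: 0.0
```

Request:
{"api": "arm_command", "payload": {"grip": [-1, -1, -1, -1], "delta_pos": [[0, 0.01, 0], [0, 0.02, 0], [0, 0.02, 0], [0, 0.02, 0]], "turn": [[0, 0, 0], [0, 0, 0], [0, 0, 0], [0, 0, 0]]}}

```text
t: 20.75
tool_pos: [0.4694, -0.1969, 0.049]
eef_rot: [2.297, 2.143, -0.0]
contact_force: [1.1, -1.0, 0.4]
gripper_width: 0.0003
grip_force: 0.0
```

Run:
```python
from h import *
plan([.4769,-.1984,.049],-4)
fs=snap('side'); ft=snap('top'); out=[]
for f,x0,y0 in((fs,295,135),(ft,400,135)):
    im=cv2.resize(f['frame'][y0:y0+75,x0:x0+60,::-1],(400,500),interpolation=cv2.INTER_CUBIC)
    p=(proj(f,bot.get_obs()['tool_pos'])+.5-[x0,y0])*6.667; cv2.circle(im,tuple(int(v) for v in p),4,(0,255,0),1)
    out.append(im)
cv2.imwrite('pics/k.png',np.hstack(out))
```

```text
t 20.75 tcp [ 0.4694 -0.1969  0.049 ] closeyaw -4.0 F [ 1.1 -1.   0.4] w 0.0003 | shift [-0.006  0.05   0.   ] turn [-0.  0.  0.]
```

View pics/k.png

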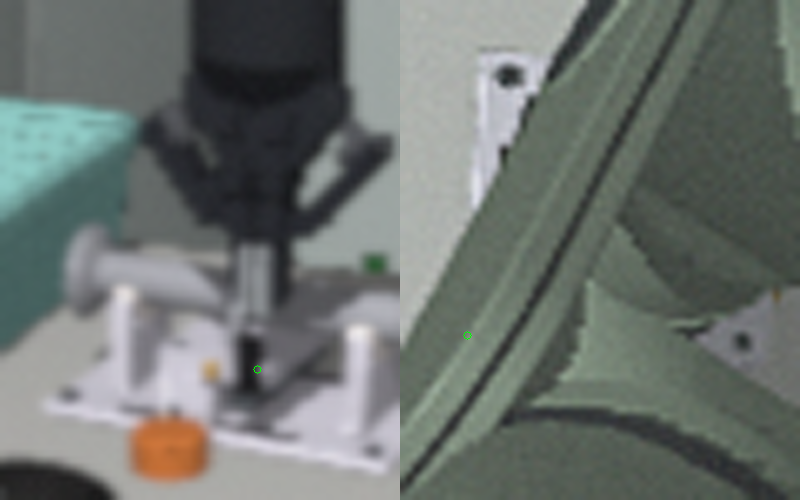

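Side view: the shut fingers at crop (262,250-330) seem to end just above the post top, and the post hasn't moved. I'll check numerically where the finger ends.

Run:
```python
from h import *
np.set_printoptions(linewidth=200,precision=4,suppress=True)
fs=snap('side'); a=cv2.imread('pics/side0.png')[:,:,::-1].astype(int); d=np.abs(fs['frame'].astype(int)-a).max(2)
print('cols 326..344'); 
for r in range(170,198): print(r,''.join(f'{v:4d}' for v in d[r,326:345]),' |',''.join(f'{v:4d}' for v in fs['frame'][r,326:345].mean(1).astype(int)))
T=bot.get_obs()['tool_pos']
for z in(.049,.064,.075,.09): print(z,proj(fs,[T[0],T[1],z]),'post',proj(fs,[.4769,-.1984,z]))
for r in bot.pinpoint('post_mid','side')[:1]: print(r)
```

```text
cols 326..344
170    7   7  23  65 105 121 130 140 141 136 136 138 124  99  85  71  38  16  10  |   95  95  91  68  50  48  47  43  45  44  39  35  47  72  85  97 129 151 158
171    5   5  21  63  92  87  99 110 109 120 131 135 101  52  27  21  14   8   7  |   98  99  95  71  60  79  77  74  75  61  42  36  68 117 139 146 154 159 159
172    5   5  15  51  64  45  61  67  65  90 124 137  98  38  13   8   8   7   7  |  114 114 109  84  84 116 112 114 119  89  50  33  71 128 154 159 159 160 159
173    8   8  14  39  45  21  45  51  49  77 114 126  92  39  15   9   8   8   7  |  143 145 139 108  99 129 123 126 132  99  57  40  69 121 150 157 159 160 160
174   27  21  26  52  60  31  43  43  42  75 110 114  84  43  24  21  18  19  17  |  132 140 137 107 100 130 123 126 131  97  57  42  62 105 135 146 148 148 149
175   74  69  67  77  67  34  41  41  43  74 109 118  84  43  43  53  55  56  52  |  100 103 102  86  97 131 124 127 127  93  56  42  72 113 119 112 111 111 111
176   84  97  99 106  83  48  49  37  41  75 109 121  90  56  59  69  66  68  70  |  103  88  83  74  95 130 127 137 132
[... 2984 characters left out ...]
  5   5   6   8  10  15  12  10  10  |  176 137 109  97  86  79  75  68  71  86  99 105 111 133 165 184 192 196 197
196    8   7   6   6   5   6   4   5   6   5   6   4   6   9   9   8   9   8  10  |  172 139 125 123 118 108  94  85  92 102 106 113 135 168 190 197 198 198 197
197    8   8   8   7   9   7   6   5   6   5   7   6   9   9   7   9   9   9  10  |  163 140 150 165 163 147 118 102 103 109 123 141 169 190 199 199 199 199 198
0.049 [333.0906 189.9308] post [331.0356 189.4764]
0.064 [333.2153 185.5715] post [331.1511 185.1275]
0.075 [333.3075 182.3507] post [331.2365 181.9146]
0.09 [333.434  177.9259] post [331.3538 177.5006]
{'location': [0.4744, -0.1999, 0.0487], 'confidence': 0.75}
```

The finger's lower end shows at row ~182, about z = 0.075. That is above the post top, even though TCP z reads 0.049. I'll back off, go lower carefully while feeling, and push again.

Request:
{"api": "arm_command", "payload": {"grip": [-1, -1, -1, -1, -1, -1], "delta_pos": [[0.01, -0.08, 0], [0.027, -0.15, 0], [0.027, -0.2, 0], [0.027, -0.2, 0.03], [0.027, -0.2, 0.06], [0.027, -0.2, 0.06]], "turn": [[0, 0, 0], [0, 0, 0], [0, 0, 0], [0, 0, 0], [0, 0, 0], [0, 0, 0]]}}

```text
t: 21.55
tool_pos: [0.4393, -0.1906, 0.0393]
eef_rot: [-2.297, -2.142, 0.0]
contact_force: [0.1, 0.0, -1.3]
gripper_width: 0.0004
grip_force: 0.0
```

Request:
{"api": "arm_command", "payload": {"grip": [-1, -1, -1, -1, -1], "delta_pos": [[0, 0, 0.025], [0, 0, 0.05], [0, 0, 0.075], [0, 0, 0.1], [0, 0, 0.1]], "turn": [[0, 0, 0], [0, 0, 0], [0, 0, 0], [0, 0, 0], [0, 0, 0]]}}

```text
t: 22.05
tool_pos: [0.4392, -0.1904, 0.0243]
eef_rot: [-2.296, -2.142, 0.001]
contact_force: [0.0, -0.3, 0.5]
gripper_width: -0.0
grip_force: 0.0
```

Run:
```python
from h import *
plan([.4769,-.1984,.025],-4)
fs=snap('side'); a=cv2.imread('pics/side0.png')[:,:,::-1].astype(int); d=np.abs(fs['frame'].astype(int)-a).max(2)
T=bot.get_obs()['tool_pos']; print(T,[proj(fs,[T[0],T[1],z]).round(1) for z in(.02,.03,.04,.05,.06)])
for r in range(176,202): print(r,''.join(f'{v:4d}' for v in d[r,328:352]),' |',''.join(f'{v:4d}' for v in fs['frame'][r,328:352].mean(1).astype(int)))
```

```text
t 22.05 tcp [ 0.4392 -0.1904  0.0243] closeyaw -4.0 F [ 0.  -0.3  0.5] w -0.0 | shift [-0.036  0.254 -0.005] turn [-0.0002 -0.0001  0.    ]
[ 0.43945557 -0.19057044  0.02459364] [array([341. , 200.2]), array([341.1, 197.3]), array([341.2, 194.4]), array([341.3, 191.5]), array([341.4, 188.6])]
176   47  82  99 109 120 126 128 123 120 117 114 117 128 129 125 123 124 125 124 122 119 118 121 119  |  134  98  80  69  56  48  45  44  43  44  47  44  38  39  43  44  43  40  39  42  44  45  44  44
177   56  93 103 108 116 130 128 128 131 131 129 131 137 130 123 119 119 123 125 126 123 124 121 116  |  131  95  85  80  70  57  56  54  48  46  47  43  36  38  43  44  44  41  42  43  44  44  47  51
178   45  71  89  99 107 110 113 115 125 137 142 143 146 147 140 135 133 135 131 125 121 120 113 101  |  137 112  97  88  80  79  77  74  63  50  46  44  39  36  41  42  44  40  42  44  45  45  50  63
179   18  32  60  87  95  97  97 101 110 124 140 142 144 147 147 145 145 144 140 137 133 123 112 102  |  152 142 116  92  86  86  87  85  77  62  47  46  45  41  43  43  42  43  44  47  48  55  64  75
18
[... 3719 characters left out ...]
  139 151 149 128 107  98 101 118 158 180 192 190 167 133 113 107 108 117 148 183 194 169 148 158
199    7   5   7   6   5   5   3   6   6   8   7   9  23  52  70  76  75  64  33  14   8   6   7   6  |  170 160 142 123 109  95  93 111 155 175 181 183 177 154 137 132 133 149 188 208 199 171 163 182
200    8   7   9   7   7   6   4   6   5   6   6   8   9  17  22  23  23  20  14  10   7   7   7   8  |  212 209 201 191 185 163 146 136 139 140 142 157 180 186 184 182 183 187 195 194 185 173 176 187
201    7   9   7   8   6   6   9   7   9   7   8   7   7   7   8   9   9   8   8   8   8   7   7   7  |  190 204 209 213 218 217 210 204 194 187 183 191 200 200 198 197 199 199 198 194 188 178 164 164
```

Now the finger end is at row ~191, z ≈ 0.05, in front of the post with about 14 mm of overlap. Pushing along the tube.

Request:
{"api": "arm_command", "payload": {"grip": [-1, -1, -1, -1, -1], "delta_pos": [[0, 0.025, 0], [0, 0.05, 0], [0, 0.075, 0], [0, 0.095, 0], [0, 0.095, 0]], "turn": [[0, 0, 0], [0, 0, 0], [0, 0, 0], [0, 0, 0], [0, 0, 0]]}}

```text
t: 22.6
tool_pos: [0.4547, -0.192, 0.0253]
eef_rot: [2.297, 2.142, 0.0]
contact_force: [-0.5, 0.4, 0.1]
gripper_width: -0.0001
grip_force: 0.0
```

Request:
{"api": "arm_command", "payload": {"grip": [-1, -1, -1, -1], "delta_pos": [[0, 0.012, 0], [0, 0.025, 0], [0, 0.035, 0], [0, 0.035, 0]], "turn": [[0, 0, 0], [0, 0, 0], [0, 0, 0], [0, 0, 0]]}}

```text
t: 23.0
tool_pos: [0.4585, -0.1919, 0.0247]
eef_rot: [-2.296, -2.142, 0.001]
contact_force: [-3.5, 0.1, 0.2]
gripper_width: -0.0003
grip_force: 1.5
```

Request:
{"api": "arm_command", "payload": {"grip": [-1, -1, -1, -1], "delta_pos": [[0, 0.01, 0], [0, 0.02, 0], [0, 0.027, 0], [0, 0.027, 0]], "turn": [[0, 0, 0], [0, 0, 0], [0, 0, 0], [0, 0, 0]]}}

```text
t: 23.4
tool_pos: [0.4633, -0.1923, 0.0249]
eef_rot: [-2.297, -2.143, -0.0]
contact_force: [-2.5, 0.3, 0.0]
gripper_width: -0.0003
grip_force: 1.4
```

Request:
{"api": "arm_command", "payload": {"grip": [-1, -1, -1, -1], "delta_pos": [[0, 0.01, 0], [0, 0.02, 0], [0, 0.03, 0], [0, 0.03, 0]], "turn": [[0, 0, 0], [0, 0, 0], [0, 0, 0], [0, 0, 0]]}}

```text
t: 23.8
tool_pos: [0.468, -0.1928, 0.025]
eef_rot: [2.297, 2.143, 0.0]
contact_force: [-3.2, 0.2, -0.8]
gripper_width: 0.0002
grip_force: 1.3
```

Request:
{"api": "arm_command", "payload": {"grip": [-1, -1, -1, -1], "delta_pos": [[0, 0.007, 0], [0, 0.014, 0], [0, 0.02, 0], [0, 0.02, 0]], "turn": [[0, 0, 0], [0, 0, 0], [0, 0, 0], [0, 0, 0]]}}

```text
t: 24.2
tool_pos: [0.4709, -0.193, 0.0251]
eef_rot: [2.297, 2.143, 0.0]
contact_force: [-3.0, 0.5, 0.1]
gripper_width: -0.0002
grip_force: 1.4
```

Request:
{"api": "arm_command", "payload": {"grip": [-1, -1, -1, -1], "delta_pos": [[0, 0.005, 0], [0, 0.01, 0], [0, 0.012, 0], [0, 0.012, 0]], "turn": [[0, 0, 0], [0, 0, 0], [0, 0, 0], [0, 0, 0]]}}

```text
t: 24.6
tool_pos: [0.4717, -0.1929, 0.0248]
eef_rot: [-2.296, -2.142, 0.002]
contact_force: [-5.6, 1.1, -0.3]
gripper_width: 0.0
grip_force: 2.6
```

Request:
{"api": "arm_command", "payload": {"grip": [-1, -1, -1], "delta_pos": [[0, 0.005, 0], [0, 0.01, 0], [0, 0.01, 0]], "turn": [[0, 0, 0], [0, 0, 0], [0, 0, 0]]}}

```text
t: 24.9
tool_pos: [0.4719, -0.1927, 0.0245]
eef_rot: [-2.294, -2.14, 0.004]
contact_force: [-8.2, 0.1, 2.7]
gripper_width: -0.0002
grip_force: 4.1
```

At the stop: about 15 mm of travel and the force rises. Backing off and lifting clear.

Request:
{"api": "arm_command", "payload": {"grip": [-1, -1, -1, -1, -1, -1, -1, -1, -1], "delta_pos": [[0.01, -0.06, 0], [0.02, -0.13, 0], [0.02, -0.22, 0], [0.02, -0.22, -0.1], [0.02, -0.22, -0.35], [0.02, -0.22, -0.6], [0.1, -0.3, -0.85], [0.2, -0.4, -1], [0.2, -0.4, -1]], "turn": [[0, 0, 0], [0, 0, 0], [0, 0, 0], [0, 0, 0], [0, 0, 0], [0, 0, 0], [0, 0, 0], [0, 0, 0], [0, 0, 0]]}}

```text
t: 25.8
tool_pos: [0.4181, -0.1594, 0.1793]
eef_rot: [2.29, 2.137, 0.005]
contact_force: [-0.1, -0.3, -0.3]
gripper_width: -0.0
grip_force: 0.0
```

Run:
```python
from h import *
np.set_printoptions(precision=4,suppress=True)
plan([.4769,-.1984,.2])
a=cv2.imread('pics/side0.png')[:,:,::-1].astype(int)
for c in('side','top'):
  f=snap(c)
  for n,k in(('ubolt_wide_grip',4),('tube',1),('ubolt_narrow_grip',1),('timer',1),('bottle_b',1)):
    for r in bot.pinpoint(n,c)[:k]: print(c,n,round(r['confidence'],2),np.round(r['location'],4))
  if c=='side':
    print([proj(f,[.4769+s,-.1984-.07*s,.055]).round(1) for s in (0,.013,.015)])
    for r in (187,188,189,190): print(r,f['frame'][r,320:340].mean(1).astype(int),a[r,320:340].mean(1).astype(int))
```

```text
t 25.8 tcp [ 0.4181 -0.1594  0.1793] closeyaw -3.9 F [-0.1 -0.3 -0.3] w -0.0 | shift [-0.233  0.41  -0.133] turn None
side ubolt_wide_grip 0.76 [0.497 0.311 0.093]
side ubolt_wide_grip 0.66 [ 0.4983 -0.263   0.1067]
side ubolt_wide_grip 0.58 [0.5068 0.2165 0.0898]
side tube 0.66 [ 0.494  -0.2669  0.0608]
side ubolt_narrow_grip 0.8 [0.4105 0.2665 0.1039]
side timer 0.86 [ 0.3757 -0.0416 -0.0047]
side bottle_b 0.6 [0.4321 0.0251 0.0015]
[array([331.1, 187.7]), array([327.4, 187.1]), array([326.8, 187. ])]
187 [187 185 184 189 186 158 103  49  32  76 141 175 183 183 183 188 187 181
 165 142] [196 194 192 198 202 202 202 202 192 162 106  51  30  67 133 179 195 189
 172 150]
188 [200 201 202 200 194 161 103  49  31  59 122 168 174 166 162 171 170 155
 137 125] [209 211 210 211 209 205 200 197 194 165 108  50  32  58 119 166 177 163
 144 131]
189 [202 204 205 205 197 158  97  45  29  54 115 170 189 189 181 166 146 130
 119 110] [212 214 214 215 210 193 179 179 190 169 110  53  32  63 121 150 149 138
 126 110]
190 [208 206 208 207 198 153  89  39  30  65 130 181 202 205 194 162 133 117
 101  87] [216 214 216 217 211 181 154 158 183 169 113  52  33  81 139 148 134 122
 107  88]
top ubolt_wide_grip 0.69 [0.5021 0.3164 0.0927]
top ubolt_wide_grip 0.48 [0.5086 0.2182 0.0925]
top ubolt_narrow_grip 0.66 [0.4091 0.2661 0.1046]
top timer 0.92 [ 0.3753 -0.0454 -0.0033]
top bottle_b 0.68 [ 0.4317  0.026  -0.002 ]
```

The post has moved ~4 px, about 14 mm. The U-bolt is still home and the tube, narrow U-bolt, timer and bottle are where they were, so I'm handing in.

```bash
python3 -c "
from bench import bot
print(bot.finish_job())"
```

```text
the job is handed in; nothing more can be done
None
```

The job is handed in at about 26 s: the wide U-bolt is home on the tube, the keeper is pushed about 15 mm to its stop, and the tube, narrow U-bolt, timer and bottle are undisturbed.

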